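Unpack a jar from the delivery carton at the fly-tying bench

ROBOT

A 6-joint arm with a two-finger parallel gripper is mounted at the origin on the work surface. World frame = base frame: x ahead of the robot, y to its left, z up, the work surface at z = 0. Lengths are in m, angles in degrees, forces in N, time in s.
With the tool pointing down it reaches from about 0.35 to 0.875 m from the base axis. Payload 4.2 kg.
Tool frame: the origin (TCP) lies on the mounting face of the last link; the fingertips stand 182 mm ahead of it and the grasp point (between the pads) lies 164 mm ahead of it (r.tcp_to_grasp is the distance from the TCP to the grasp point, in m); z points along the fingers, y is the line along which they close (so a half turn about z gives the same grasp; the last joint's range is limited). The gripper opens to 87 mm and grips with 3 to 60 N. Pads are 19 mm wide; open, the fingers measure 117 mm over their backs; the gripper's body (75 mm by 190 mm) begins 51 mm behind the grasp point.
Start: joints at [-48.782, 22.042, 0.453, 0, -68.411, -14.817], TCP at [0.278, -0.56, 0.405] pointing down, gripper open.
Joint ranges: [-179.83, 179.83], [-69.29, 118.12], [-61.27, 80.66], [-181.25, 117.63], [-171.15, -9.14], [-177.46, 177.46]. Speed limits (degrees/s): [159.86, 159.86, 180, 180, 180, 180].

INTERFACE

Orientations are given as a 3x3 rotation matrix whose columns are the frame's x, y, z axes.
In Python, from station import sense, eyes, r gives the robot as it stands.
- The arm moves only by the tool jog_arm, never from a script. Its argument "increments" is a list of rows, each a list of 4 numbers: the shift along the tool's x, y, z normalised to -1 to 1, where 1 is 0.02 m, then the turn about the tool's z normalised to -1 to 1, where 1 is 0.08 rad. A call has 1 to 10 rows; each row shifts and turns the commanded pose from where the row before left it, along the tool's axes as they then stand; what a row does not reach is not made up. A row lasts 1/10 s, in which the tool goes at most 50 mm and 8.59 degrees, less where a joint would pass 70% of its speed; a pose out of reach is approached as far as the arm can. A call with a number of a shift or a turn outside -1 to 1 is refused whole. A call with a gripper value outside its range is refused whole. "grip" is the finger opening in mm, from 0 to 87, set as the call begins (left out, the last holds). The fingers move at their own pace and stop on an object; the grip force is fixed at half the most. Time passes only in rows, so rows that do not move let the fingers close. It gives the time, the measured TCP pose, the force, the opening and the grip force at its end, in the units of the state.
- sense(): the state, without advancing time (a new reading comes with each control period).
- eyes.capture(name): name is "side" or "top" or "wrist"; returns the picture (400x640x3 uint8, blue, green, red); there is no depth.
- eyes.get_calibration(name): a dict with "camera_matrix" (3x3 intrinsics, pixels), "R" (3x3) and "t" (3): a world point X has camera coordinates R X + t; the wrist camera has in their place "T_tool_cam" (4x4, takes a point from camera to tool coordinates, whose origin is the TCP and whose axes are the flange's). Camera axes: x right, y down, z forward; pixel columns grow to the right and rows downward; lengths in m; the calibration is good to about 2 mm. A picture is of the moment at which its call begins: read the wrist's pose just before it. get_calibration takes no time and is no camera call.
- r.finish_job(): hands the job in; it is judged then, once.
Trained networks look in the newest picture that a camera, given by its name, has taken for a name from the list of things; names that differ only in an ending like _2 or _b are one class to them, and where a whole thing is asked for, a point or a joint stands for the part that bears it (a point fixed in the world has none). Each returns a list of dicts, best first, with "conf" (0 to 1); they miss things now and then, are a little off and sometimes report something else, mostly with a low value. They report only what shows in the picture. A call takes as long as a camera call. They do not tell look-alikes from the thing itself.
- eyes.spot_in(camera, name): "centre" ([x, y, z] in m, in world coordinates, good to about 4 mm: the middle of the surface that is visible of it).
- eyes.outline_of(camera, name): "mask" (400x640 bool, what is visible of it).
The state is a dict: "time_s": time; "joints": joint angles; "joint_velocities": joint speeds; "effort": joint torques, N m; "tcp_pos": TCP position; "ee_rot": TCP orientation; "wrist_force": force on the tool from outside, world axes, zero at the start; "moment": the same for the moment, N m; "gripper_width": opening from 0.0 (shut) to 1.0 (fully open); "gripper_force": force on a finger pad.
Only numpy, scipy, OpenCV 4.12 (cv2) and the standard library are available. Lean on these libraries where they do the work, as an engineer would, in place of code of your own. Each camera call takes 0.05 s, during which the arm holds its last target. There are 200 camera calls.

TASK

Swing both of the carton's half-open top flaps well back past upright so that they lean outwards and the carton stands wide open. Then lift out the jar, keeping it upright, and set it down gently, without dropping it, in the empty cell of the divided crate (the one with only a cork pad in it). Leave the carton's flaps open and everything else where it stands.

Things in the scene. Friction and masses are not known exactly. Their poses are not given: they have to be found in the camera images.
- carton: Plain cardboard carton fixed to the bench, 180 mm (its x) x 148 mm (its y) x 110 mm high (rim), walls and floor 4 mm. Origin at the centre of its underside. It stands on either the left or the right of the bench, turned a little. The two short end flaps are already folded down outside the x ends; the two long top flaps are hinged on the rims at y = +74 and y = -74 mm.
- flap_a (a joint): Angle of the long flap hinged on the carton's +y rim (rad): 0 = shut flat over the carton, 1.57 = upright, above that it leans outwards; stops at 2.6. The flap is 68 mm from hinge to free edge, 178 mm long, 4 mm thick, starts half open and stays where it is left (light crease friction).
- flap_b (a joint): Same for the flap hinged on the carton's -y rim.
- flap_a_edge (a point): Middle of the free edge of flap_a.
- flap_b_edge (a point): Middle of the free edge of flap_b.
- flap_a_hinge (a point): Middle of the hinge line of flap_a, on the rim, 110 mm above the bench; the hinge line runs along the carton's x.
- flap_b_hinge (a point): Middle of the hinge line of flap_b, on the rim, 110 mm above the bench.
- jar: Closed amber glass jar with a black cap, 52 mm diameter, 90 mm tall (the cap, 47 mm diameter, is its top 16 mm; the glass below narrows only slightly at the neck), about 0.2 kg, standing upright inside the carton near its middle. Origin at the centre of its underside, z up its axis.
- crate: Plywood crate fixed to the bench, 90 mm (its x) x 246 mm (its y) x 55 mm high, walls and floor 6 mm, two cross walls making a row of three cells along its y, each 78 x 74 mm, centres at y = -80, 0 and +80 mm. Origin at the centre of its underside. It stands on the side of the bench where the carton is not.
- pad: Loose cork disc, 66 mm diameter, 5 mm thick, lying on the floor of the empty cell. Origin at the centre of its underside. The jar goes on top of it.
- stock_jar1: A jar like the other, already standing in one of the crate's cells; origin at the centre of its underside. Stays there.
- stock_jar2: A second such jar standing in another cell. Stays there.
- spool: Wooden thread spool, 42 mm diameter, 62 mm tall, standing on the bench between carton and crate, on the robot side. Bystander; origin under its centre.
- tin: Flat aluminium tin, 72 mm diameter, 60 mm tall, standing between carton and crate, on the far side. Bystander; origin under its centre.
There are look-alikes about, which are no part of the job. There is more than one size of the carton; the one meant has the size given above.

How it is judged (in metres and radians):
On the way, in this order (a step that is already met when the one before it is completed fails the run):
1. both long flaps lean outwards (past 1.8 rad) while the jar still stands in the carton (value of joint each of flap_a, flap_b above 1.8 rad and height (world z) of jar below 0.03 m), for 0.2 s.
2. the jar is lifted out over the carton's rim (height (world z) of jar above 0.11 m), for 0.05 s.
At the end, for the whole second after the job is handed in: Both long flaps lean outwards past 1.8 rad; the jar stands released, at rest and upright (within 0.15 rad) on the cork pad in the crate's empty cell, its base less than 17 mm above the crate's underside; the two stock jars still stand upright on the floor of their cells (value of joint each of flap_a, flap_b above 1.8 rad and x of jar in the frame of crate between -0.03 and 0.03 m and y of jar in the frame of crate between -0.115 and 0.115 m and z of jar in the frame of crate below 0.017 m and horizontal distance between jar and pad below 0.03 m and angle between each of jar, stock_jar1, stock_jar2's own z axis and vertical below 0.15 rad and linear speed of jar below 0.02 m/s and z of each of stock_jar1, stock_jar2 in the frame of crate below 0.015 m); the robot touches nothing.
It fails at once if the jar is tipped by more than 0.6 rad (angle between jar's own z axis and vertical above 0.6 rad).
It fails at once if the jar is dropped into the crate (it falls or is driven in faster than 0.6 m/s, a fall of about 2 cm) (horizontal distance between jar and pad below 0.05 m and height (world z) of jar below 0.06 m and linear speed of jar above 0.6 m/s).
It fails at once if a stock jar is knocked over or moved out of its cell (over 40 mm) (distance of any of stock_jar1, stock_jar2 from where it was at the start of the episode above 0.04 m).
It fails at once if the spool or the tin is moved by more than 30 mm (distance of any of spool, tin from where it was at the start of the episode above 0.03 m).
It also fails if it takes over 51 s, if anything falls off the work surface, if the arm or the gripper's body presses on something with over 40 N, if the wrist force passes 120 N, or if a joint passes its speed limit or range.

## Working session

There is one attempt and no reset: what is moved stays moved. The work goes in short steps, Python scripts to look and compute and a tool call to move; the robot and the scene stay as the last step left them, time stands still between calls to the robot, and variables do not carry over. Pictures are saved under pics/ and viewed, at most 10 in all, crops included, and the job is handed in when it is done.

Besides the shell and the picture viewer there is one more tool, called after "Request:" as a command line: name --pt "numbers of a row" for each row, then --argument value for the rest. jog_arm: Moves the arm, as the interface text tells. Its arguments: {"type":"object","properties":{"increments":{"type":"array"},"grip":{"type":"number"}},"required":["increments"]}

```bash
mkdir -p pics; python3 - <<'E'
from station import sense, eyes, r
import cv2,numpy as np
for c in ("top","side"):
    cv2.imwrite(f"pics/{c}0.png",eyes.capture(c))
    for n in ("carton","flap_a","flap_a_edge","jar","crate","pad","spool","tin"):
        for d in eyes.spot_in(c,n)[:4]: print(c,n,round(d["conf"],2),np.round(d["centre"],3))
s=sense();print(s["time_s"],s["tcp_pos"],np.round(s["ee_rot"],3),r.tcp_to_grasp)
E
```

```text
top carton 0.75 [ 0.544 -0.228  0.125]
top carton 0.61 [0.241 0.262 0.148]
top carton 0.57 [ 0.258 -0.276  0.149]
top carton 0.21 [0.564 0.287 0.096]
top flap_a 0.95 [0.241 0.223 0.151]
top flap_a 0.81 [ 0.546 -0.161  0.139]
top flap_a 0.77 [ 0.252 -0.236  0.149]
top flap_a 0.72 [0.24  0.33  0.146]
top flap_a_edge 0.88 [ 0.542 -0.164  0.144]
top flap_a_edge 0.86 [0.236 0.325 0.149]
top flap_a_edge 0.8 [ 0.251 -0.237  0.151]
top jar 0.59 [ 0.553 -0.214  0.087]
top crate 0.81 [0.576 0.21  0.031]
top pad 0.72 [0.566 0.285 0.098]
top pad 0.63 [0.585 0.131 0.011]
top spool 0.71 [0.458 0.012 0.067]
top tin 0.79 [0.713 0.009 0.056]
side carton 0.87 [ 0.56  -0.231  0.108]
side carton 0.77 [ 0.305 -0.298  0.152]
side carton 0.69 [ 0.548 -0.165  0.144]
side carton 0.6 [0.269 0.24  0.149]
side flap_a 0.97 [0.242 0.224 0.149]
side flap_a 0.91 [ 0.282 -0.34   0.15 ]
side flap_a 0.88 [ 0.262 -0.242  0.154]
side flap_a 0.76 [0.24  0.328 0.152]
side flap_a_edge 0.86 [0.245 0.326 0.155]
side flap_a_edge 0.8 [ 0.256 -0.24   0.152]
side flap_a_edge 0.72 [ 0.549 -0.165  0.141]
side flap_a_edge 0.6 [0.462 0.003 0.059]
side jar 0.52 [ 0.555 -0.209  0.093]
side jar 0.39 [ 0.549 -0.163  0.144]
side crate 0.69 [0.59  0.17  0.036]
side pad 0.47 [0.583 0.142 0.012]
side spool 0.5 [0.465 0.005 0.061]
side tin 0.7 [ 0.73  -0.006  0.063]
0.9 [ 0.27792126 -0.55978612  0.40474265] [[-0.896 -0.445 -0.   ]
 [-0.445  0.896  0.   ]
 [ 0.     0.    -1.   ]] 0.1635
```

View pics/top0.png

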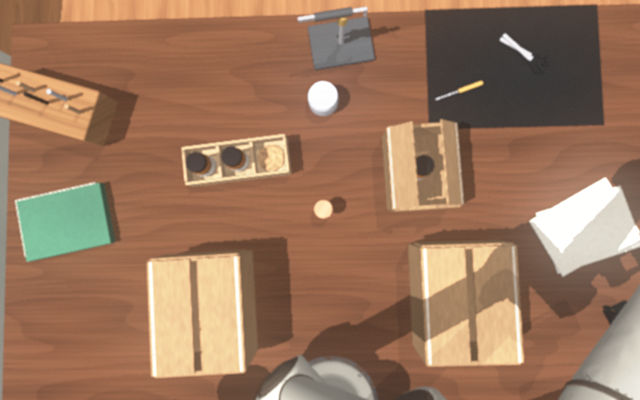

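View pics/side0.png

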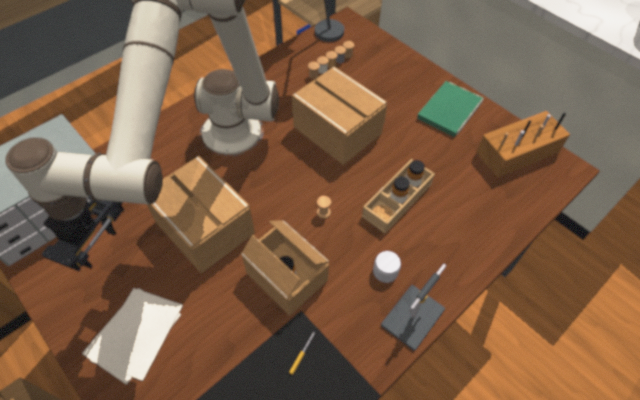

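The top view shows the small half-open carton near pixel (424,165), with the jar cap at (425,165). The crate is at (237,160), with its cork cell at (273,157), the spool at (323,209) and the tin at (323,98). The two bigger cartons at the bottom are look-alikes. The side view agrees.

```bash
cat > h.py <<'E'
from station import sense, eyes, r
import cv2,numpy as np
def proj(c,P):
    k=eyes.get_calibration(c);p=(k["R"]@np.atleast_2d(P).T).T+k["t"];p=p@np.array(k["camera_matrix"]).T
    return p[:,:2]/p[:,2:]
def back(c,uv,z):
    k=eyes.get_calibration(c);R=np.array(k["R"]);C=-R.T@k["t"]
    d=R.T@np.linalg.inv(k["camera_matrix"])@np.array([*uv,1.]);return C+d*(z-C[2])/d[2]
E
python3 - <<'E'
from h import *
t=cv2.imread("pics/top0.png");s=cv2.imread("pics/side0.png")
a=cv2.resize(t[105:225,370:480],None,fx=4.5,fy=4.5,interpolation=cv2.INTER_CUBIC)
cv2.imwrite("pics/topc.png",a)
b=cv2.resize(s[210:320,225:345],None,fx=5,fy=5,interpolation=cv2.INTER_CUBIC);cv2.imwrite("pics/sidec.png",b)
print(back("top",(425,165),.09),back("top",(273,157),.011))
for z in (0,.1): print(back("top",(424,165),z)-back("top",(425,165),z))
for c in ("top","side"):
  k=eyes.get_calibration(c);print(c,-np.array(k["R"]).T@k["t"])
  eyes.capture(c)
  for n in ("flap_a_hinge","flap_b_edge","flap_b","stock_jar1"):
    for d in eyes.spot_in(c,n):
      if d["centre"][0]>.4: print(c,n,round(d["conf"],2),np.round(d["centre"],3))
  for n in ("crate","carton"):
    for d in eyes.outline_of(c,n)[:4]:
      p=np.argwhere(d["mask"])[:,::-1];print(c,n,d["conf"],p.mean(0),cv2.minAreaRect(p.astype(np.float32)))
E
```

```text
[ 0.55204616 -0.22013467  0.09      ] [0.58880264 0.12946811 0.011     ]
[4.98871545e-05 2.41481327e-03 0.00000000e+00]
[4.51346842e-05 2.18476751e-03 0.00000000e+00]
top [ 0.43561782 -0.01082282  1.04970998]
top flap_a_hinge 0.89 [ 0.545 -0.163  0.142]
top flap_b_edge 0.92 [ 0.548 -0.263  0.142]
top flap_b_edge 0.64 [ 0.543 -0.159  0.142]
top flap_b 0.72 [ 0.543 -0.263  0.141]
top flap_b 0.58 [ 0.542 -0.16   0.141]
top flap_b 0.38 [0.575 0.212 0.03 ]
top stock_jar1 0.85 [0.566 0.286 0.099]
top stock_jar1 0.61 [0.577 0.207 0.1  ]
top crate 0.74 [236.36733099 160.68972255] ((235.3231201171875, 160.58462524414062), (40.931461334228516, 106.91793060302734), 82.87498474121094)
top crate 0.31 [402.1487246  166.90272374] ((402.0492248535156, 166.04098510742188), (86.46163940429688, 28.337688446044922), 84.80557250976562)
top carton 0.83 [201.22662713 313.37732168] ((201.65066528320312, 313.58160400390625), (123.74726867675781, 107.6452865600586), 87.47388458251953)
top carton 0.72 [421.39334293 166.96719475] ((421.0208435058594, 165.845703125), (89.57721710205078, 77.07963562011719), 85.15
[... 622 characters left out ...]
[0.463 0.009 0.059]
side crate 0.84 [394.04274611 199.41904145] ((397.75006103515625, 194.75003051757812), (33.23401641845703, 80.61016845703125), 45.0)
side carton 0.97 [338.33130494 113.6142664 ] ((337.4291076660156, 112.04436492919922), (93.4710464477539, 76.45372772216797), 36.15818405151367)
side carton 0.81 [201.69589578 213.46715226] ((200.91748046875, 211.7926025390625), (99.69475555419922, 80.98697662353516), 48.6522216796875)
side carton 0.73 [284.68244734 265.30732197] ((283.25, 263.2500305175781), (84.14570617675781, 67.88224792480469), 45.0)
side carton 0.38 [288.49358974 262.5       ] ((290.0644226074219, 262.73834228515625), (21.19866943359375, 9.683341979980469), 42.87890625)
```

View pics/topc.png

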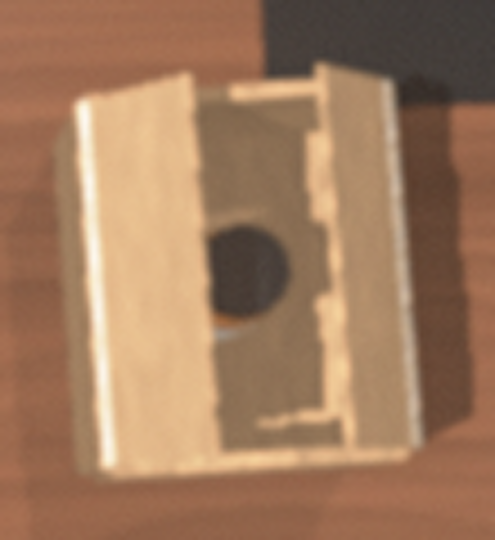

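View pics/sidec.png

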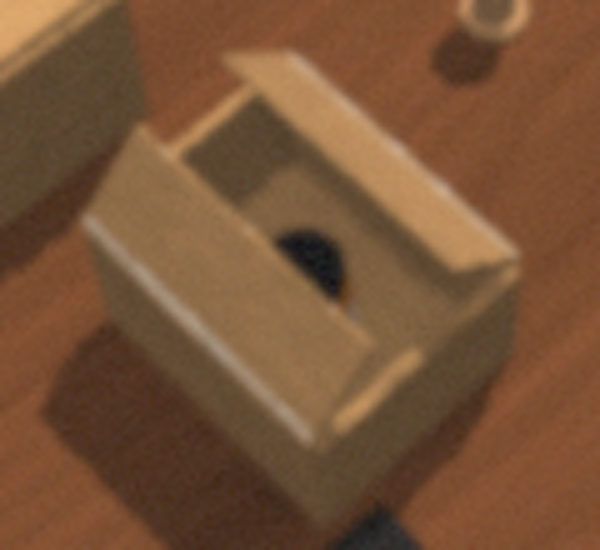

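The crops show both flaps about half open, with light crease lines at the hinges. I can read the corners well enough for a model fit. The jar cap is partly under flap a's edge.

```bash
python3 - <<'E'
from h import *
from scipy.optimize import least_squares
T=np.array([(80,102),(112,466),(190,76),(218,452),(388,80),(418,445),(318,66),(348,450)])/4.5+[370,105]
S=np.array([(292,55),(518,258),(228,58),(462,270),(88,220),(312,438),(142,125),(372,350)])/5+[225,210]
def pts(p):
    x,y,w,a,b=p;o=[]
    for s,q in((1,a),(-1,b)):
        for l in(74,74-68*np.cos(q)):
            z=110 if l==74 else 110+68*np.sin(q)
            for X in(89,-89): o.append((X/1e3,s*l/1e3,z/1e3))
    o=np.array(o);c,n=np.cos(w),np.sin(w)
    return np.c_[x+c*o[:,0]-n*o[:,1],y+n*o[:,0]+c*o[:,1],o[:,2]]
# side camera looks back toward robot: order of x ends by projection
print(np.round(proj("side",pts([.545,-.213,.08,.9,1.1])),0).tolist());print(np.round(S).tolist())
def f(p,sw):
    P=pts(p);s=proj("side",P)
    if sw: s=s[[1,0,3,2,5,4,7,6]]
    return np.r_[proj("top",P)-T,s-S].ravel()
for sw in(0,1):
    q=least_squares(f,[.545,-.213,.08,.9,1.1],args=(sw,),loss="soft_l1");print(sw,q.x,q.cost);e=np.round(f(q.x,sw).reshape(-1,2),1).tolist()
    print(e)
# crate from top: pads and jars
a=np.array([.566,.285]);
for c,uv in(("top",(197.5,162)),("top",(232.5,156.5))): print(back(c,uv,.09))
for uv,z in (((183,147),.055),((288,135),.055),((290,173),.055),((187,184),.055)): print(back("top",uv,z))
E
```

```text
[[327.0, 259.0], [280.0, 220.0], [316.0, 261.0], [267.0, 220.0], [288.0, 298.0], [240.0, 255.0], [295.0, 279.0], [246.0, 236.0]]
[[283.0, 221.0], [329.0, 262.0], [271.0, 222.0], [317.0, 264.0], [243.0, 254.0], [287.0, 298.0], [253.0, 235.0], [299.0, 280.0]]
0 [ 0.54806739 -0.21638316  0.04544958  0.90069646  0.81633894] 698.4523780374972
[[0.5, 0.0], [-0.7, 0.1], [-0.1, -1.1], [0.3, 1.3], [-0.1, 0.3], [0.0, 0.5], [-0.2, -0.4], [0.0, -0.0], [43.5, 41.3], [-47.4, -40.1], [45.0, 41.6], [-49.1, -43.5], [43.2, 45.6], [-47.3, -42.6], [45.2, 44.1], [-48.0, -45.1]]
1 [ 0.54920981 -0.21403424  0.04305547  0.85992713  0.84688366] 10.886442233708205
[[-0.5, -0.6], [-1.9, -0.5], [-0.3, -1.5], [-0.1, 0.7], [-1.1, -0.1], [-1.2, 0.0], [-0.4, -1.1], [-0.3, -0.6], [-1.2, 0.3], [-0.7, 0.5], [-1.8, -0.5], [-1.5, -0.1], [-1.6, 0.7], [-0.7, 1.7], [-1.5, -0.3], [-0.3, -1.0]]
[0.56940773 0.29012646 0.09      ]
[0.58023344 0.21047302 0.09      ]
[0.61047554 0.33547913 0.055     ]
[0.63332245 0.08781741 0.055     ]
[0.54403909 0.08428006 0.055     ]
[0.52306581 0.32584157 0.055     ]
```

```bash
cat >> h.py <<'E'
def plan(target,yaw,n):
    "target TCP xyz; yaw = world angle (rad) of tool y; prints n rows"
    s=sense();p=np.array(s["tcp_pos"]);R=np.array(s["ee_rot"])
    y0=np.arctan2(R[1,1],R[0,1]);dw=-(((yaw-y0)+np.pi)%(2*np.pi)-np.pi)
    turns=np.zeros(n)
    for i in range(n):
        turns[i]=round(np.clip(dw/.08-turns.sum(),-1,1),2)
    a=y0
    for i in range(n):
        d=(np.array(target)-p)/(n-i)
        Y=np.array([np.cos(a),np.sin(a),0]);Z=np.array([0,0,-1.]);X=np.cross(Y,Z)
        q=np.clip(np.round([d@X/.02,d@Y/.02,d@Z/.02],2),-1,1)
        p=p+.02*(q[0]*X+q[1]*Y+q[2]*Z);a-=turns[i]*.08
        print([float(v) for v in q]+[float(turns[i])])
    print("end",p,a)
def st():
    s=sense();R=np.array(s["ee_rot"]);print(round(s["time_s"],2),np.round(s["tcp_pos"],4),"yaw",np.arctan2(R[1,1],R[0,1]),np.round(s["wrist_force"],1),s["gripper_width"],np.round(s["joints"],1))
E
python3 -c "
from h import *
st();plan([.549,-.214,.405],np.pi+.05,23)"
```

```text
1.6 [ 0.2779 -0.5598  0.4048] yaw 2.0316018330058894 [ 0.9 -0.1 -1. ] 0.9987395624214445 [-48.8  22.    0.5  -0.  -68.4 -14.8]
[-0.86, 0.41, -0.0, -1.0]
[-0.89, 0.34, -0.0, -1.0]
[-0.92, 0.27, -0.0, -1.0]
[-0.94, 0.19, -0.0, -1.0]
[-0.95, 0.12, -0.0, -1.0]
[-0.95, 0.04, -0.0, -1.0]
[-0.95, -0.03, -0.0, -1.0]
[-0.95, -0.11, -0.0, -1.0]
[-0.94, -0.18, -0.0, -1.0]
[-0.92, -0.26, -0.0, -1.0]
[-0.9, -0.33, -0.0, -1.0]
[-0.87, -0.4, -0.0, -1.0]
[-0.83, -0.47, -0.0, -1.0]
[-0.79, -0.54, -0.0, -1.0]
[-0.75, -0.6, -0.0, -0.5]
[-0.72, -0.63, -0.0, 0.0]
[-0.72, -0.62, -0.0, 0.0]
[-0.72, -0.63, -0.0, 0.0]
[-0.72, -0.62, -0.0, 0.0]
[-0.72, -0.63, -0.0, 0.0]
[-0.72, -0.62, -0.0, 0.0]
[-0.72, -0.63, -0.01, 0.0]
[-0.72, -0.62, -0.0, 0.0]
end [ 0.54895083 -0.21401541  0.4049532 ] 3.1916018330058904
```

Request:
jog_arm --pt "-0.86 0.41 0 -1" --pt "-0.89 0.34 0 -1" --pt "-0.92 0.27 0 -1" --pt "-0.94 0.19 0 -1" --pt "-0.95 0.12 0 -1" --pt "-0.95 0.04 0 -1" --pt "-0.95 -0.03 0 -1" --pt "-0.95 -0.11 0 -1" --pt "-0.94 -0.18 0 -1" --pt "-0.92 -0.26 0 -1" --grip 87

```text
time_s: 2.6
tcp_pos: [0.3962, -0.4088, 0.4048]
ee_rot: [[-0.302, -0.953, 0.0], [-0.953, 0.302, -0.0], [0.0, -0.0, -1.0]]
wrist_force: [-0.0, -0.6, 0.2]
gripper_width: 1.001
gripper_force: 0.0
```

Request:
jog_arm --pt "-0.9 -0.33 0 -1" --pt "-0.87 -0.4 0 -1" --pt "-0.83 -0.47 0 -1" --pt "-0.79 -0.54 0 -1" --pt "-0.75 -0.6 0 -0.5" --pt "-0.72 -0.63 0 0" --pt "-0.72 -0.62 0 0" --pt "-0.72 -0.63 0 0" --pt "-0.72 -0.62 0 0" --pt "-0.72 -0.63 0 0"

```text
time_s: 3.6
tcp_pos: [0.5142, -0.2584, 0.4048]
ee_rot: [[0.05, -0.999, 0.0], [-0.999, -0.05, -0.0], [0.0, -0.0, -1.0]]
wrist_force: [-0.7, 0.2, 0.2]
gripper_width: 0.997
gripper_force: 0.0
```

Request:
jog_arm --pt "-0.72 -0.62 0 0" --pt "-0.72 -0.63 0 0" --pt "-0.72 -0.62 0 0" --pt "0 0 0.5 0" --pt "0 0 0 0"

```text
time_s: 4.1
tcp_pos: [0.5488, -0.2134, 0.3929]
ee_rot: [[0.05, -0.999, -0.004], [-0.999, -0.05, 0.001], [-0.001, 0.003, -1.0]]
wrist_force: [-0.8, 0.6, -0.4]
gripper_width: 1.002
gripper_force: 0.0
```

```bash
python3 - <<'E'
from h import *
st();w=eyes.capture("wrist");cv2.imwrite("pics/w1.png",w)
for n in("flap_a_edge","jar"):
  for d in eyes.spot_in("wrist",n): print(n,round(d["conf"],2),np.round(d["centre"],3))
E
```

```text
4.1 [ 0.5488 -0.2134  0.3929] yaw -3.091089371498435 [-0.8  0.6 -0.4] 1.002451652812116 [ -5.5  19.1  -5.8  -0.  -65.4   8.4]
flap_a_edge 0.85 [ 0.358 -0.237  0.155]
flap_a_edge 0.63 [ 0.547 -0.175  0.161]
jar 0.82 [ 0.547 -0.213  0.092]
```

View pics/w1.png

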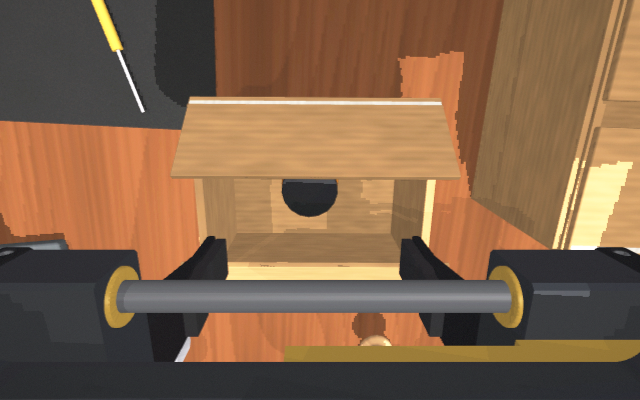

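The wrist view shows the cap at (310,195) centred in the carton, and the flap b hinge runs level at row 102. The fingers straddle the opening, so I'll descend and push flap a.

Request:
jog_arm --pt "0 0 0.9 0" --pt "0 0 0.9 0" --pt "0 0 0.9 0" --pt "0 0 0.9 0" --pt "0 0 0.1 0" --pt "-0.5 0 0 0" --pt "-0.6 0 0 0" --pt "-0.6 0 0 0" --pt "-0.6 0 0 0" --pt "-0.6 0 0 0"

```text
time_s: 5.25
tcp_pos: [0.546, -0.1547, 0.3214]
ee_rot: [[0.051, -0.999, 0.001], [-0.999, -0.051, 0.0], [-0.0, -0.001, -1.0]]
wrist_force: [0.2, -0.9, 0.6]
gripper_width: 1.0
gripper_force: 0.3
```

Request:
jog_arm --pt "-0.6 0 0 0" --pt "-0.6 0 0 0" --pt "-0.4 0 0 0" --pt "0 0 0 0"

```text
time_s: 5.65
tcp_pos: [0.5444, -0.1229, 0.3207]
ee_rot: [[0.052, -0.999, -0.0], [-0.999, -0.052, 0.0], [-0.0, 0.0, -1.0]]
wrist_force: [-0.2, 0.5, 0.1]
gripper_width: 0.997
gripper_force: 0.0
```

```bash
python3 - <<'E'
from h import *
st();a=eyes.capture("top");
for n in("flap_a_edge",):
  for d in eyes.spot_in("top",n):
    if d["centre"][0]>.4: print(n,round(d["conf"],2),np.round(d["centre"],3))
b=eyes.capture("side")
cv2.imwrite("pics/p2.png",np.hstack([cv2.resize(q,None,fx=3,fy=3) for q in(a[90:240,350:480],b[190:340,220:350])]))
E
```

```text
5.65 [ 0.5444 -0.1229  0.3207] yaw -3.0899683431329077 [-0.2  0.5  0.1] 0.9965138099990823 [  3.9  19.9 -15.8  -0.  -54.2  -0.9]
flap_a_edge 0.5 [ 0.513 -0.109  0.144]
```

View pics/p2.png

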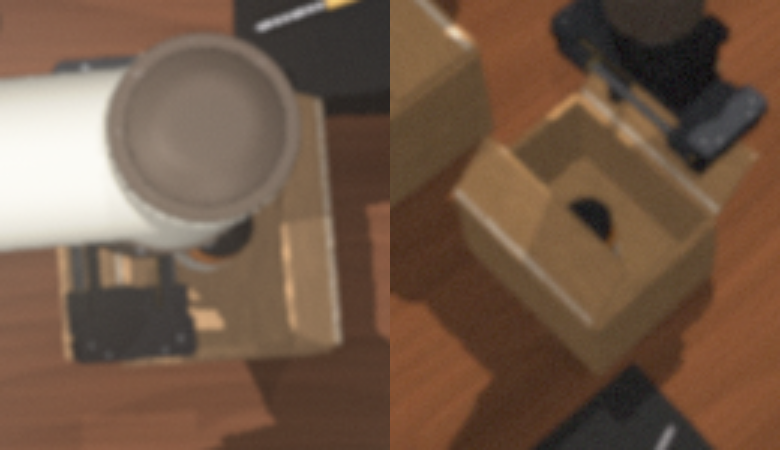

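Flap a now leans well outwards: in the right-hand view its edge is near (755,155), beyond the crease at (650,150). Flap b is still half open, so I'll push it next.

Request:
jog_arm --pt "1 0 0 0" --pt "1 0 0 0" --pt "1 0 0 0" --pt "1 0 0 0" --pt "0.8 0 0 0" --pt "0.6 0 0 0" --pt "0.6 0 0 0" --pt "0.6 0 0 0" --pt "0.6 0 0 0" --pt "0.6 0 0 0"

```text
time_s: 6.8
tcp_pos: [0.5523, -0.2806, 0.3206]
ee_rot: [[0.05, -0.999, -0.0], [-0.999, -0.05, 0.0], [-0.0, 0.0, -1.0]]
wrist_force: [0.8, 2.3, 0.2]
gripper_width: 1.005
gripper_force: 1.0
```

Request:
jog_arm --pt "0.6 0 0 0" --pt "0.6 0 0 0" --pt "0.2 0 0 0" --pt "0 0 0 0" --pt "-1 0 -0.4 0" --pt "-1 0 -1 0" --pt "-1 0 -1 0" --pt "-1 0 -1 0" --pt "-0.5 0 0 0" --pt "0 0 0 0"

```text
time_s: 7.8
tcp_pos: [0.549, -0.2168, 0.3892]
ee_rot: [[0.052, -0.999, 0.001], [-0.999, -0.052, 0.0], [-0.0, -0.001, -1.0]]
wrist_force: [-0.1, 0.0, 0.6]
gripper_width: 1.0
gripper_force: 0.0
```

```bash
python3 - <<'E'
from h import *
st();a=eyes.capture("top");b=eyes.capture("side")
for n in("flap_a_edge","jar"):
  for d in eyes.spot_in("side",n):
    if d["centre"][0]>.4: print(n,round(d["conf"],2),np.round(d["centre"],3))
w=eyes.capture("wrist")
for n in("flap_a_edge","flap_a","jar"):
  for d in eyes.spot_in("wrist",n):
    if d["centre"][0]>.4: print(n,round(d["conf"],2),np.round(d["centre"],3))
cv2.imwrite("pics/p3.png",np.hstack([cv2.resize(q,(400,400)) for q in(w[:,100:500],b[190:340,220:370])]))
E
```

```text
7.8 [ 0.549  -0.2168  0.3892] yaw -3.089611466543399 [-0.1  0.   0.6] 0.9995067018653052 [ -5.8  19.3  -6.   -0.  -64.6   8.8]
flap_a_edge 0.81 [ 0.586 -0.107  0.143]
flap_a_edge 0.74 [0.464 0.006 0.058]
jar 0.93 [ 0.563 -0.224  0.081]
flap_a_edge 0.68 [ 0.562 -0.118  0.136]
flap_a 0.97 [ 0.556 -0.118  0.13 ]
flap_a 0.55 [ 0.55  -0.315  0.138]
jar 0.9 [ 0.55  -0.226  0.098]
```

View pics/p3.png

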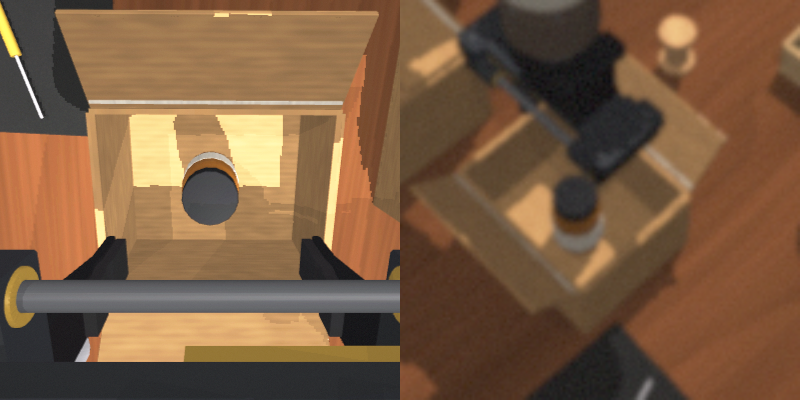

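Both flaps lean well out, with mid-points about 22–28 mm beyond the hinge lines. The jar is exposed, with its cap at wrist pixel (310,196). Next I'll fix its axis from both cameras.

```bash
python3 - <<'E'
from h import *
s=sense();k=eyes.get_calibration("wrist");T=np.array(k["T_tool_cam"]);R=np.array(s["ee_rot"])
w=eyes.capture("wrist");
def bw(uv,z):
    d=R@T[:3,:3]@np.linalg.inv(k["camera_matrix"])@np.array([*uv,1.]);C=R@T[:3,3]+s["tcp_pos"];return C+d*(z-C[2])/d[2]
g=w.max(2);m=(g<95).astype(np.uint8);m[:130]=0;m[232:]=0;m[:,:250]=0;m[:,370:]=0
n,l,S,c=cv2.connectedComponentsWithStats(m);i=1+np.argmax(S[1:,4]);print(S[i],c[i])
print("wrist cap top",bw((310,196),.094),bw(c[i],.094))
print("hinge b ends",bw((190,102),.11),bw((443,102),.11))
print("side cap",back("side",(285.6,259.5),.094))
p=eyes.outline_of("wrist","jar");q=np.argwhere(p[0]["mask"]);print(q.min(0),q.max(0))
plan([.549,-.22,.3892],np.pi+.05,2)
E
```

```text
[ 282  167   57   58 2517] [310.06158125 195.61342868]
wrist cap top [ 0.55100093 -0.2181301   0.094     ] [ 0.55096547 -0.21845791  0.094     ]
hinge b ends [ 0.63904194 -0.28785798  0.11      ] [ 0.45995749 -0.29625064  0.11      ]
side cap [ 0.547178   -0.20888691  0.094     ]
[151 282] [225 340]
[0.04, 0.01, -0.02, -0.01]
[0.04, 0.0, -0.02, 0.0]
end [ 0.54903072 -0.21997455  0.38916756] -3.0913493496969795
```

Request:
jog_arm --pt "0.06 -0.1 0.8 0" --pt "0 0 0.9 0" --pt "0 0 0.9 0" --pt "0 0 0.9 0" --pt "0 0 0.9 0" --pt "0 0 0.9 0" --pt "0 0 0.9 0" --pt "0 0 0.9 0" --pt "0 0 0.65 0" --pt "0 0 0 0"

```text
time_s: 9.3
tcp_pos: [0.5506, -0.2191, 0.2317]
ee_rot: [[0.05, -0.999, -0.004], [-0.999, -0.05, 0.001], [-0.001, 0.004, -1.0]]
wrist_force: [0.4, -0.4, -0.0]
gripper_width: 1.002
gripper_force: 0.0
```

Request:
jog_arm --pt "0 0 0 0" --pt "0 0 0 0" --pt "0 0 0 0" --pt "0 0 0 0" --pt "0 0 0 0" --pt "0 0 0 0" --pt "0 0 0 0" --pt "0 0 0 0" --grip 30

```text
time_s: 10.1
tcp_pos: [0.5513, -0.2191, 0.2341]
ee_rot: [[0.05, -0.999, 0.001], [-0.999, -0.05, -0.0], [0.0, -0.001, -1.0]]
wrist_force: [-0.1, 0.0, 1.9]
gripper_width: 0.581
gripper_force: 30.0
```

Request:
jog_arm --pt "0 0 -0.5 0" --pt "0 0 -1 0" --pt "0 0 -1 0" --pt "0 0 -1 0" --pt "0 0 -1 0" --pt "0 0 -1 0" --pt "0 0 -1 0" --pt "0 0 -1 0" --pt "0 0 -1 0" --pt "0 0 -1 0"

```text
time_s: 11.1
tcp_pos: [0.5507, -0.219, 0.4246]
ee_rot: [[0.05, -0.999, -0.001], [-0.999, -0.05, 0.0], [-0.0, 0.001, -1.0]]
wrist_force: [0.9, 0.2, -1.2]
gripper_width: 0.581
gripper_force: 30.0
```

Request:
jog_arm --pt "0 0 -0.5 0" --pt "0 0 0 0"

```text
time_s: 11.3
tcp_pos: [0.5511, -0.2191, 0.4353]
ee_rot: [[0.05, -0.999, 0.003], [-0.999, -0.05, -0.0], [0.001, -0.003, -1.0]]
wrist_force: [0.2, 0.1, -1.3]
gripper_width: 0.585
gripper_force: 30.0
```

```bash
python3 - <<'E'
from h import *
st();plan([.587,.129,.434],np.pi+.1,20)
a=eyes.capture("top")
for n in("crate","pad","stock_jar1"):
  for d in eyes.spot_in("top",n)[:3]: print(n,round(d["conf"],2),np.round(d["centre"],3))
cv2.imwrite("pics/p4.png",cv2.resize(a[120:200,170:300],None,fx=5,fy=5,interpolation=cv2.INTER_CUBIC))
E
```

```text
11.3 [ 0.5511 -0.2191  0.4353] yaw -3.0915992936163716 [ 0.2  0.1 -1.3] 0.5850655365774048 [ -6.1  17.8  -1.5   0.  -70.6   8.9]
[-0.86, -0.13, 0.0, -0.63]
[-0.86, -0.18, 0.0, 0.0]
[-0.86, -0.18, 0.0, 0.0]
[-0.86, -0.18, 0.0, 0.0]
[-0.86, -0.18, 0.0, 0.0]
[-0.86, -0.18, 0.0, 0.0]
[-0.86, -0.18, 0.0, 0.0]
[-0.86, -0.18, 0.01, 0.0]
[-0.86, -0.17, 0.0, 0.0]
[-0.86, -0.18, 0.01, 0.0]
[-0.85, -0.17, 0.0, 0.0]
[-0.86, -0.18, 0.01, 0.0]
[-0.85, -0.17, 0.0, 0.0]
[-0.86, -0.18, 0.01, 0.0]
[-0.85, -0.17, 0.0, 0.0]
[-0.86, -0.18, 0.01, 0.0]
[-0.85, -0.17, 0.0, 0.0]
[-0.86, -0.18, 0.01, 0.0]
[-0.85, -0.17, 0.0, 0.0]
[-0.86, -0.18, 0.01, 0.0]
end [0.58708306 0.12906164 0.43391804] -3.041199293616372
crate 0.81 [0.577 0.213 0.03 ]
crate 0.46 [ 0.511 -0.335  0.152]
pad 0.62 [0.583 0.135 0.013]
pad 0.46 [0.716 0.031 0.058]
stock_jar1 0.65 [0.574 0.206 0.099]
stock_jar1 0.55 [0.566 0.288 0.095]
```

View pics/p4.png

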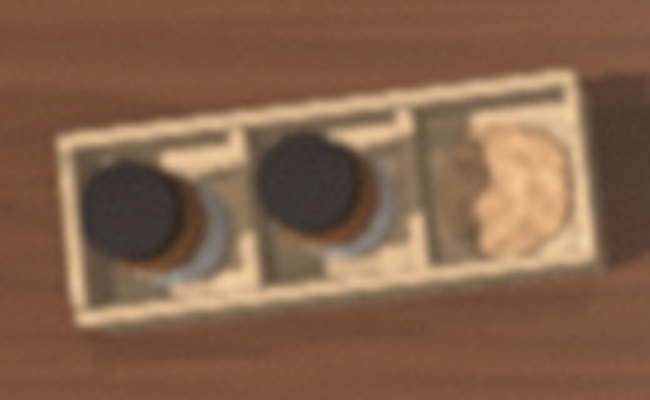

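The crop shows the crate with two capped jars in the left cells. The empty cell's rim centre is near crop pixel (506,179), and the pad centre is near (507,190).

```bash
python3 - <<'E'
from h import *
C=[back("top",np.array(p)/5+[170,120],.055)[:2] for p in((58,135),(578,72),(603,262),(78,322))]
m=np.mean(C,0);v=C[0]+C[3]-C[1]-C[2];v/=np.linalg.norm(v);print("crate",m,"yaw",np.arctan2(-v[0],v[1]),"cell",m-.08*v,[np.linalg.norm(C[i]-C[(i+1)%4]) for i in range(4)])
print("pad",back("top",np.array([507,190])/5+[170,120],.011))
E
```

```text
crate [0.57825461 0.21105758] yaw 0.09638967962650455 cell [0.58595385 0.13142893] [np.float64(0.24658168716777634), np.float64(0.09007583804689243), np.float64(0.247370160921646), np.float64(0.0888828858906756)]
pad [0.58643415 0.13340262 0.011     ]
```

Request:
jog_arm --pt "-0.5 -0.1 0 -0.6" --pt "-0.86 -0.18 0 0" --pt "-0.86 -0.18 0 0" --pt "-0.86 -0.18 0 0" --pt "-0.86 -0.18 0 0" --pt "-0.86 -0.18 0 0" --pt "-0.86 -0.18 0 0" --pt "-0.86 -0.18 0 0" --pt "-0.86 -0.17 0 0" --pt "-0.86 -0.18 0 0"

```text
time_s: 12.5
tcp_pos: [0.5695, -0.0511, 0.4325]
ee_rot: [[0.098, -0.995, -0.002], [-0.995, -0.098, -0.0], [-0.0, 0.002, -1.0]]
wrist_force: [-0.2, -0.5, -1.2]
gripper_width: 0.586
gripper_force: 30.0
```

Request:
jog_arm --pt "-0.86 -0.18 0 0" --pt "-0.86 -0.18 0 0" --pt "-0.86 -0.18 0 0" --pt "-0.86 -0.18 0 0" --pt "-0.86 -0.18 0 0" --pt "-0.86 -0.18 0 0" --pt "-0.86 -0.18 0 0" --pt "-0.86 -0.17 0 0" --pt "-0.86 -0.18 0 0" --pt "-0.5 -0.1 0 0"

```text
time_s: 13.5
tcp_pos: [0.5877, 0.1174, 0.4337]
ee_rot: [[0.099, -0.995, 0.0], [-0.995, -0.099, 0.0], [-0.0, -0.0, -1.0]]
wrist_force: [-0.0, -0.5, -0.5]
gripper_width: 0.58
gripper_force: 30.0
```

```bash
python3 - <<'E'
from h import *
st();a=eyes.capture("side");w=eyes.capture("wrist")
for n in("jar","crate"):
  for d in eyes.spot_in("wrist",n)[:3]: print(n,round(d["conf"],2),np.round(d["centre"],3))
cv2.imwrite("pics/p5.png",np.hstack([cv2.resize(a[100:300,330:530],(400,400)),w[:,120:520]]))
E
```

```text
13.5 [0.5877 0.1174 0.4337] yaw -3.0424989043719273 [-0.  -0.5 -0.5] 0.5800321095004161 [ 26.8  18.5  -0.7  -0.  -70.8 -21.1]
jar 0.65 [0.585 0.102 0.291]
crate 0.77 [0.59  0.112 0.038]
```

View pics/p5.png

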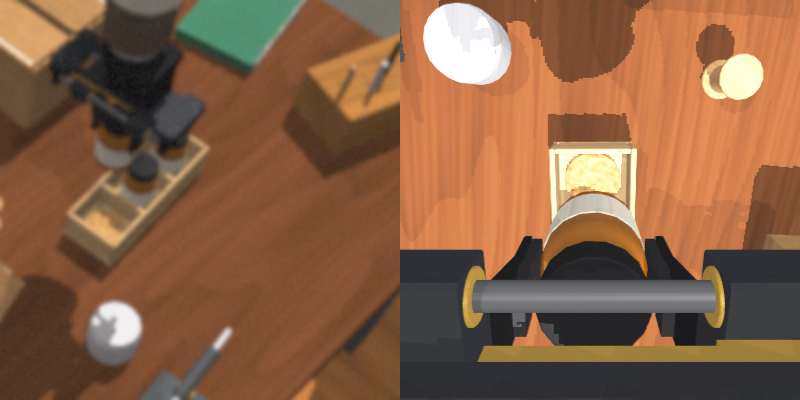

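The jar hangs upright over the crate. In the wrist view, the crate's outer end rim is at row ~146, columns 270–357. I'll use it to cross-check the target.

```bash
python3 - <<'E'
from h import *
s=sense();k=eyes.get_calibration("wrist");T=np.array(k["T_tool_cam"]);R=np.array(s["ee_rot"])
def bw(uv,z):
    d=R@T[:3,:3]@np.linalg.inv(k["camera_matrix"])@np.array([*uv,1.]);C=R@T[:3,3]+s["tcp_pos"];return C+d*(z-C[2])/d[2]
e=(bw((270,145),.055)+bw((357,145),.055))/2;print(bw((270,145),.055),bw((357,145),.055),"cell",e[:2]+.043*np.array([-.096,.995]))
plan([.586,.1315,.434],np.pi+.1,1)
E
```

```text
[0.63348977 0.09015375 0.055     ] [0.54539062 0.0816864  0.055     ] cell [0.58531219 0.12870508]
[-0.8, -0.0, -0.02, -0.02]
end [0.5859026  0.13154753 0.43403071] -3.041743016623423
```

Request:
jog_arm --pt "-0.65 0 0 0" --pt "0 0 1 0" --pt "0 0 1 0" --pt "0 0 1 0" --pt "0 0 1 0" --pt "0 0 1 0" --pt "0 0 0.5 0" --pt "0 0 0 0"

```text
time_s: 14.5
tcp_pos: [0.5859, 0.1283, 0.3223]
ee_rot: [[0.097, -0.995, -0.003], [-0.995, -0.097, -0.001], [0.001, 0.003, -1.0]]
wrist_force: [-0.7, 0.1, -0.8]
gripper_width: 0.583
gripper_force: 30.0
```

```bash
python3 - <<'E'
from h import *
st();plan([.586,.130,.249],np.pi+.1,9)
E
```

```text
14.5 [0.5859 0.1283 0.3223] yaw -3.0441020489822743 [-0.7  0.1 -0.8] 0.5833785112939548 [ 27.8  23.6  -9.7  -0.  -56.9 -22.2]
[-0.01, -0.0, 0.41, -0.03]
[-0.01, -0.0, 0.41, -0.0]
[-0.01, -0.0, 0.41, -0.0]
[-0.01, -0.0, 0.41, -0.0]
[-0.01, -0.0, 0.4, -0.0]
[-0.01, -0.0, 0.41, -0.0]
[-0.01, -0.0, 0.4, -0.0]
[-0.01, -0.01, 0.41, -0.0]
[-0.0, -0.0, 0.4, -0.0]
end [0.58597426 0.12992893 0.24909806] -3.041702048982274
```

Request:
jog_arm --pt "-0.05 0 0.4 0" --pt "-0.05 0 0.6 0" --pt "0 0 0.6 0" --pt "0 0 0.6 0" --pt "0 0 0.5 0" --pt "0 0 0.4 0" --pt "0 0 0.3 0" --pt "0 0 0.2 0" --pt "0 0 0.1 0" --pt "0 0 0 0"

```text
time_s: 15.5
tcp_pos: [0.5861, 0.1305, 0.2497]
ee_rot: [[0.098, -0.995, 0.0], [-0.995, -0.098, -0.0], [0.0, -0.0, -1.0]]
wrist_force: [-1.0, 0.4, -0.7]
gripper_width: 0.582
gripper_force: 30.0
```

Request:
jog_arm --pt "0 0 0.1 0" --pt "0 0 0.05 0" --pt "0 0 0.05 0" --pt "0 0 0 0"

```text
time_s: 15.9
tcp_pos: [0.586, 0.1304, 0.2457]
ee_rot: [[0.098, -0.995, -0.0], [-0.995, -0.098, -0.0], [0.0, 0.0, -1.0]]
wrist_force: [0.6, 0.2, -1.7]
gripper_width: 0.582
gripper_force: 30.0
```

Request:
jog_arm --pt "0 0 0.05 0" --pt "0 0 0.05 0" --pt "0 0 0.05 0" --pt "0 0 0 0"

```text
time_s: 16.3
tcp_pos: [0.586, 0.1305, 0.2426]
ee_rot: [[0.098, -0.995, -0.0], [-0.995, -0.098, -0.0], [0.0, 0.0, -1.0]]
wrist_force: [-0.2, -0.5, -1.5]
gripper_width: 0.585
gripper_force: 30.0
```

Request:
jog_arm --pt "0 0 0.05 0" --pt "0 0 0.05 0" --pt "0 0 0 0"

```text
time_s: 16.6
tcp_pos: [0.5861, 0.1305, 0.2412]
ee_rot: [[0.098, -0.995, 0.0], [-0.995, -0.098, -0.0], [0.0, -0.0, -1.0]]
wrist_force: [-0.5, -0.0, 1.6]
gripper_width: 0.579
gripper_force: 30.0
```

The force has changed sign at the expected height, so the jar is on the pad. I'll release it.

Request:
jog_arm --pt "0 0 0 0" --pt "0 0 0 0" --pt "0 0 0 0" --pt "0 0 0 0" --pt "0 0 0 0" --pt "0 0 0 0" --grip 87

```text
time_s: 17.2
tcp_pos: [0.5861, 0.1305, 0.2407]
ee_rot: [[0.098, -0.995, 0.0], [-0.995, -0.098, 0.0], [-0.0, -0.0, -1.0]]
wrist_force: [0.6, -1.2, -0.0]
gripper_width: 0.976
gripper_force: 0.0
```

Request:
jog_arm --pt "0 0 -0.3 0" --pt "0 0 -0.6 0" --pt "0 0 -1 0" --pt "0 0 -1 0" --pt "0 0 -1 0" --pt "0 0 -1 0" --pt "0 0 -1 0" --pt "0 0 -1 0" --pt "0 0 -1 0" --pt "0 0 0 0"

```text
time_s: 18.2
tcp_pos: [0.5864, 0.1305, 0.4035]
ee_rot: [[0.098, -0.995, 0.008], [-0.995, -0.098, 0.003], [-0.002, -0.008, -1.0]]
wrist_force: [-0.1, -0.1, 0.4]
gripper_width: 0.996
gripper_force: 0.0
```

```bash
python3 - <<'E'
from h import *
st();a=eyes.capture("side");w=eyes.capture("wrist")
for n in("jar","flap_a_edge","flap_a","spool","tin"):
  for d in eyes.spot_in("side",n):
    if d["centre"][0]>.4: print(n,round(d["conf"],2),np.round(d["centre"],3))
cv2.imwrite("pics/p6.png",np.hstack([cv2.resize(a[100:350,200:450],(400,400)),w[:,120:520]]))
E
```

```text
18.2 [0.5864 0.1305 0.4035] yaw -3.043005068999155 [-0.1 -0.1  0.4] 0.9955190336989116 [ 28.   19.6  -3.4   0.1 -66.5 -22.4]
jar 0.89 [0.593 0.124 0.08 ]
flap_a_edge 0.95 [ 0.546 -0.118  0.136]
flap_a 0.86 [ 0.55  -0.313  0.134]
flap_a 0.79 [ 0.544 -0.114  0.136]
spool 0.5 [0.465 0.007 0.06 ]
spool 0.24 [ 0.546 -0.116  0.134]
tin 0.7 [ 0.732 -0.005  0.06 ]
```

View pics/p6.png

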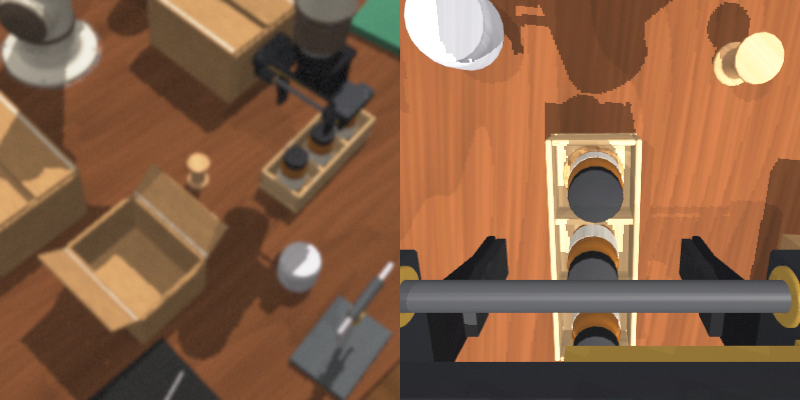

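The jar stands upright in its cell, with its cap at wrist-view pixel (595,195). Both flaps are wide open and the spool and tin haven't moved.

```bash
python3 -c "
from station import r
print(r.finish_job())"
```

```text
the job is handed in; nothing more can be done
None
```

I opened both flaps wide, lifted the jar out and set it upright on the cork pad in the crate's empty cell, then handed the job in at about 18 s of the 51 s allowed; no verdict was returned.

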